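# Roll two repaired power adapters into the test bay and start the test

### The job

Load the flash-test bay: push the two black power adapters off the loading ledge on to the sloping rollers, one after the other, so that each runs down by itself to the end of the queue, the first against the stop and the second up against the first; keep your fingers off an adapter once it is in the guarded section. Then swing the clear guard fully down over them and, only with the guard shut, turn the key on the tester all the way to START (about 80 degrees clockwise from OFF) and let it spring back to RUN. Keep the adapters on the bay and leave the other things on the bench where they are.

Things in the scene. Friction and masses are not known exactly. Their poses are not given: they have to be found in the camera images.
- bay: Fixed test bay (all mm): roller lane sloping down from a loading ledge to a grey tester housing. Origin on the bench under the lane's centre line. Its y points level, uphill along the lane to the ledge; x across to the far side, away from the robot. Spans y -300 to 315. Housing: y -300 to -195, x -64 to 64, top at z 104.
- stop_face (a point): Foot of the lane: point on the rubber-faced stop, on the centre line, level with the roller tops, 52 mm above the bench. y points uphill along the rollers (0.122 rad above level), x to the far side, z square to the rollers. Side rails stand 14 above the rollers, 68 apart. Guarded section, two places end to end: y = 0 to 235 from here.
- top_roller (a point): Top of the uppermost of 13 free-turning steel rollers (18 mm thick, 23 apart), 290 mm up the lane from the stop; axes as at the stop. The ledge begins 11 mm farther up. An adapter pushed until its centre is 20 mm past the ledge's edge tips 7 degrees on to the rollers and runs down by itself at some 0.2 to 0.5 m/s.
- ledge (a point): Point on top of the level steel loading ledge (88 mm above the bench, level with the top roller), on the lane's centre line; axes as the bay. The ledge spans y -92 (rollers) to +92 (open end, no lip); x from +34, where a fence 23 high continues the lane's far rail, to -136, an open edge on the robot's side.
- mouth (a point): Middle of the lane's mouth, on the ledge's roller-side edge, level with its top; axes as the bay. The mouth is 68 mm wide (x -34 to 34). Its robot-side cheek flares at about 22 degrees out to x = -50, y = 35; from there a wall 21 high closes the rest of that end. The far fence runs straight on.
- brick_a_mid (a point): Centre (half-way up) of a black power adapter: flat-bottomed block 108 long (its x axis) x 62 wide (y) x 35 mm high, about 0.26 kg. At the start both stand on the ledge, long axis roughly along the lane: one in line with the lane, the other beside it on the robot's side, some 20 to 40 mm apart.
- brick_b_mid (a point): Centre (half-way up) of the other adapter, of the same kind and size.
- guard (a joint): Angle (rad) of the clear, aluminium-edged guard over the guarded section, hinged along the lane's far side: 0 fully down, 1.57 upright. Stiff friction hinge (0.22 N m, about 2 to 4 N at the edge): stays where left. Its end plate hangs down 34 mm across the lane 235 mm from the stop, so it shuts only with both adapters home.
- guard_hinge (a point): Middle of the guard's hinge line, parallel to the rollers and 52 mm above them. Its y axis runs along the hinge (uphill), -x from the hinge across the panel to the free edge, z out of the guard's outer face (up when shut; to the far side, away from the robot, when upright). Turns with the guard.
- guard_edge (a point): Middle of the guard's free edge, on the outer face, 108 mm from the hinge line. The edge is 232 long. From it a skirt 34 deep points inward (to the robot while the guard stands up), with a finger tab 60 wide, 18 out, at the middle of its hem.
- barrel (a joint): Angle (rad) of the key switch's barrel on top of the tester housing, the key in it; clockwise seen from above: 0 OFF, 0.8 RUN (its end). It turns easily (0.015 N m) and stays put. The key turns the barrel along until RUN, then turns on alone to START.
- key (a joint): Turn (rad) of the key beyond its barrel, clockwise seen from above: 0 at rest, 0.62 hard end; START is 0.6, that is 1.4 rad (80 degrees) from OFF with the barrel at RUN. A spring returns it (0.06 N m at first, 0.2 N m at START): let go at START the key goes back to 0 while the barrel stays at RUN.
- key_grip (a point): Centre of the key's upright black head, on the key's vertical axis: 30 mm long (its own x), 10 thick (its own y; take it across this), 26 high; the head's underside is 17 above the housing's top. Turns with barrel and key.
- cutters: Bystander (mm): side cutters, 65x105x12; on the bench by the bay; leave it alone.
- fuse_box: Bystander (mm): flat box of fuses, 35x53x14; on the bench by the bay; leave it alone.
- spool: Bystander (mm): spool of solder wire, 52 across, 38 high; on the bench by the bay; leave it alone.
- transformer: Bystander (mm): small mains transformer, 36x62x43; on the bench by the bay; leave it alone.
- capacitor: Bystander (mm): standing electrolytic capacitor, 30 across, 46 high; on the bench by the bay; leave it alone.
- driver: Bystander (mm): small screwdriver lying down, 166 long; on the bench by the bay; leave it alone.
- tape: Bystander (mm): roll of tape lying flat, 62 across, 18 high; on the bench by the bay; leave it alone.

How it is judged:
By the outcome, as a careful person would: the job done as asked, in the order asked, and still so for the second after the job is handed in, with the robot touching nothing.
It also fails if it takes over 70 s, if anything falls off the work surface, if the arm or the gripper's body presses on something with over 40 N, if the wrist force passes 120 N, or if a joint passes its speed limit or range.

### The arm

A 6-joint arm with a two-finger parallel gripper is mounted at the origin on a cart in front of the work surface, level with it; the furniture and walls round the work are solid. World frame = base frame: x ahead of the robot, y to its left, z up, the work surface at z = 0. Lengths are in m, angles in rad, forces in N, time in s.
With the tool pointing down it reaches from about 0.3 to 0.775 m from the base axis. Payload 14.6 kg.
Tool frame: the origin (TCP) lies between the finger pads; the fingertips stand 25 mm ahead of it and the grasp point (between the pads) lies 6 mm ahead of it; z points along the fingers, y is the direction in which the jaws open and shut (so a half turn about z gives the same grasp; the last joint's range is limited). The gripper opens to 85 mm and grips with 20 to 120 N. Pads are 22 mm wide; open, the fingers measure 114 mm over their backs; the gripper's body (76 mm by 85 mm) begins 54 mm behind the grasp point. The pads swing forward as they close: fully open they stand 13 mm farther back than shut.
Start: joints at [1.15, 0.3, 1.521, -0, 1.321, -0.067], TCP at [0.191, 0.516, 0.256] pointing down, gripper open.
Joint ranges: [-3.03, 3.03], [-0.79, 2.21], [0.23, 2.52], [-1.04, 4.18], [0, 3.07], [-2.55, 2.55]. Speed limits (rad/s): [2.22, 2.22, 2.57, 3.14, 3.14, 3.14].

### API

Orientations are given as a rotation vector (axis times angle).
In Python, from plant import manip gives the robot as it stands. Calls block until the motion is done:
- manip.move_pose(position, orientation): joint-space move of the TCP to a pose.
- manip.move_straight(position, velocity=0.15, rot=None, guard=None): straight line of the TCP; rot=None keeps the orientation; velocity is the mean speed in m/s. With guard (N) it stops when the force on the tool has changed by that much, and returns True; else False.
- manip.move_j(angles): joint-space move.
- manip.ungrasp() and manip.gripper_close(f_grip=None): open the fingers fully, or close them until they stop; f_grip is the grip in N (None keeps the last).
- manip.pause(seconds).
- manip.inverse_kinematics(position, orientation): joint angles nearest the present ones, or None.
- manip.snapshot(name): name is "scene" or "top" or "wrist"; returns a dict with "image" (480x640x3 uint8, red, green, blue), "camera_matrix" (3x3 intrinsics, pixels), "rvec" (rotation vector, rad) and "tvec" (3), from world to camera coordinates, as OpenCV has them. Camera axes: x right, y down, z forward; pixel columns grow to the right and rows downward; lengths in m; the calibration is good to about 2 mm. A picture is of the moment at which its call begins. There is no depth.
A pose or a line that the arm cannot do raises manip.MotionError and nothing moves.
- manip.close_job(): hands the job in, once; it reports no verdict.
Readings, each from a call of its own:
- manip.current_clock(): time.
- manip.current_joint_pos(): joint angles.
- manip.current_qd(): joint speeds.
- manip.current_joint_efforts(): joint torques, N m.
- manip.current_position(): TCP position.
- manip.current_tool_rot(): TCP orientation.
- manip.current_force(): force on the tool from outside, world axes, zero at the start.
- manip.current_ft_torque(): the same for the moment, N m.
- manip.current_opening(): finger opening in m.
Only numpy, scipy, OpenCV 4.12 (cv2) and the standard library are available. Lean on these libraries where they do the work, as an engineer would, in place of code of your own. Each camera call takes 0.05 s, during which the arm holds its last target.

## Working session

There is one attempt and no reset: what is moved stays moved. The work goes in short steps, each a Python script; the robot and the scene stay as the last script left them, time stands still between calls to the robot, and variables do not carry over. Pictures are saved under pics/ and viewed, and the job is handed in when it is done.

```bash
ls; mkdir -p pics
python3 - <<'E'
from plant import manip
import cv2,pickle
for n in ["scene","top","wrist"]:
    s=manip.snapshot(n); cv2.imwrite(f"pics/{n}0.png",s["image"][:,:,::-1]); pickle.dump(s,open(f"pics/{n}0.pkl","wb"))
    print(n,s["camera_matrix"].tolist(),s["rvec"],s["tvec"])
print(manip.current_clock(),manip.current_tool_rot())
E
```

```text
pics
scene [[462.69911573151927, 0.0, 313.4147902566484], [0.0, 462.69911573151927, 234.8912507835062], [0.0, 0.0, 1.0]] [ 2.33517821 -0.80785416  0.28358368] [-0.42278199  0.36460167  0.91479132]
top [[548.5427412064128, 0.0, 319.1702479267479], [0.0, 548.5427412064128, 235.6441747484374], [0.0, 0.0, 1.0]] [ 2.12931978 -2.13731248  0.11224019] [0.05738731 0.54653802 0.9950869 ]
wrist [[378.67276897650584, 0.0, 321.88735062762197], [0.0, 378.67276897650584, 238.34714109860948], [0.0, 0.0, 1.0]] [-2.38391599 -1.66194917 -0.22877333] [-0.5493007  -0.03478622  0.37908003]
0.15 [-5.52724763e-01 -3.09242889e+00  1.31888891e-03]
```

View pics/scene0.png

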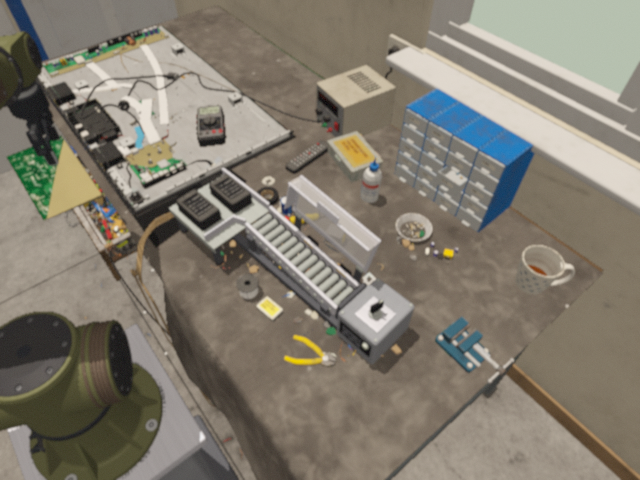

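View pics/top0.png

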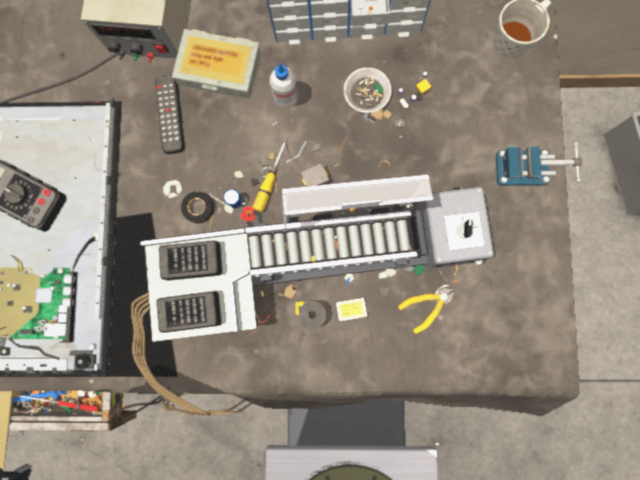

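View pics/wrist0.png

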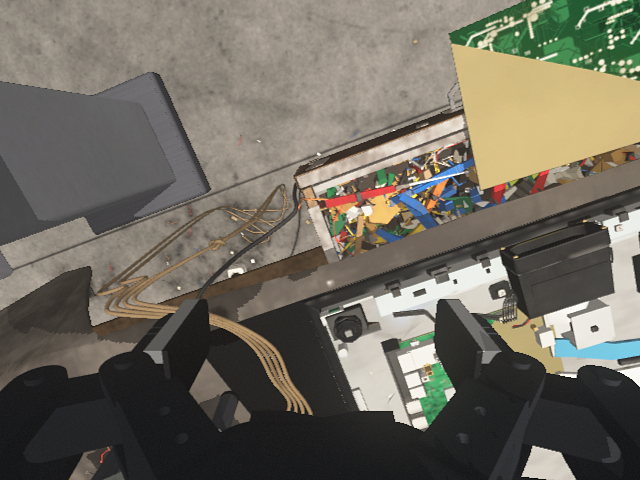

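The top view shows the bay: ledge around (197,285), adapters at (190,259) and (188,311), lane to the right, housing at (460,226), key at (467,230). I'll enlarge it to read corners.

Run:
```python
import cv2
a=cv2.imread("pics/top0.png"); b=cv2.imread("pics/scene0.png")
cv2.imwrite("pics/t1.png",cv2.resize(a[220:350,130:330],(800,520),interpolation=cv2.INTER_CUBIC))
cv2.imwrite("pics/t2.png",cv2.resize(a[165:295,300:500],(800,520),interpolation=cv2.INTER_CUBIC))
cv2.imwrite("pics/s1.png",cv2.resize(b[160:310,160:360],(800,600),interpolation=cv2.INTER_CUBIC))
cv2.imwrite("pics/s2.png",cv2.resize(b[220:370,270:470],(800,600),interpolation=cv2.INTER_CUBIC))
```

```text
(no output)
```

View pics/t1.png

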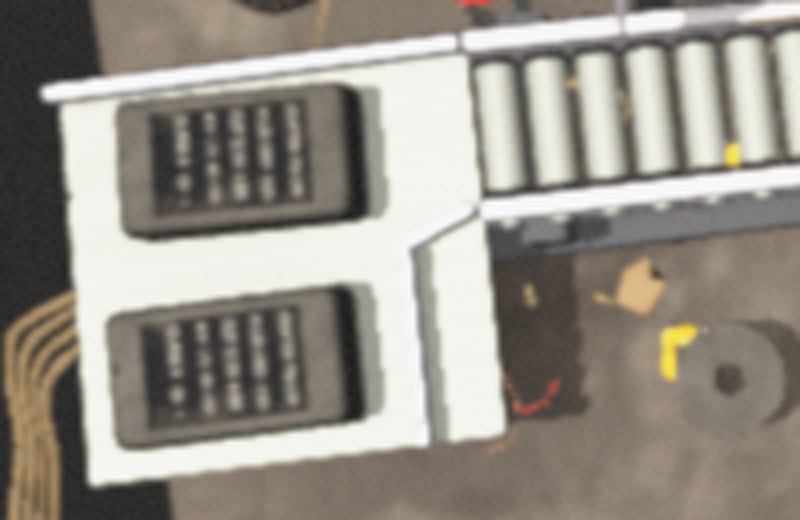

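View pics/t2.png

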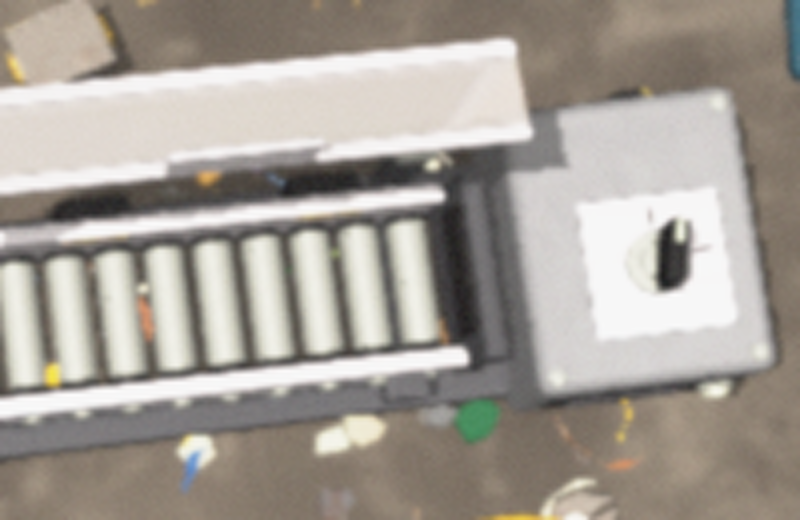

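View pics/s1.png

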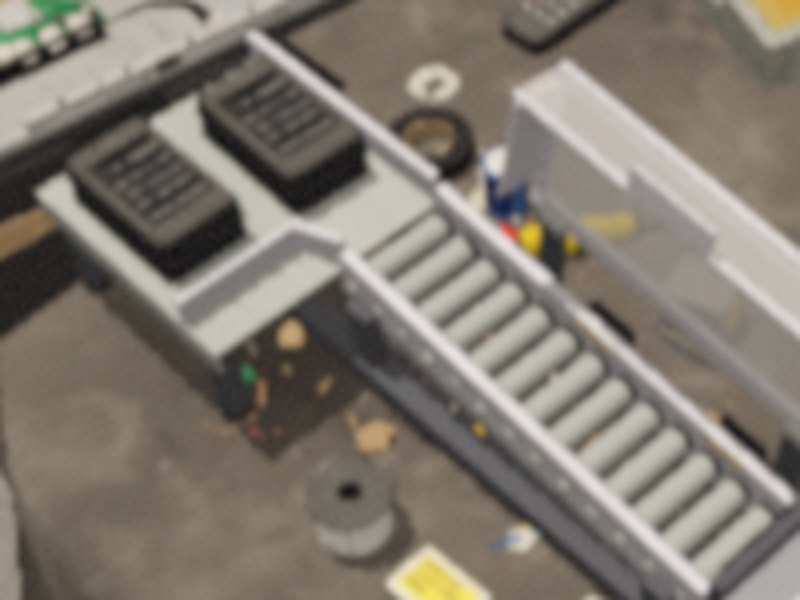

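View pics/s2.png

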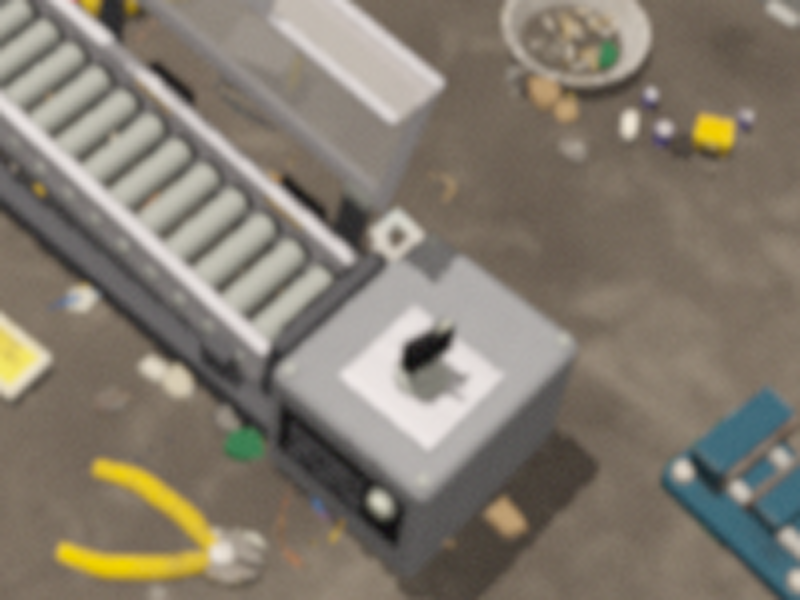

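```bash
cat > h.py <<'E'
import numpy as np,cv2,pickle
from scipy.optimize import least_squares
from scipy.spatial.transform import Rotation as R
def proj(s,P):
    return cv2.projectPoints(np.atleast_2d(np.asarray(P,float)),s["rvec"],s["tvec"],s["camera_matrix"],None)[0][:,0]
def fit(model,obs,p0):
    """obs: list of (snap,[model idx],[px])"""
    model=np.array(model,float)
    def W(p): 
        c,s=np.cos(p[3]),np.sin(p[3]); return np.c_[c*model[:,0]-s*model[:,1]+p[0],s*model[:,0]+c*model[:,1]+p[1],model[:,2]+p[2]]
    f=lambda p: np.concatenate([(proj(s,W(p)[i])-np.array(px)).ravel() for s,i,px in obs])
    r=least_squares(f,p0); return r.x,r.fun.reshape(-1,2)
def ld(n): return pickle.load(open(f"pics/{n}.pkl","rb"))
def tri(obs):
    """obs: list of (snap,px)"""
    f=lambda p: np.concatenate([(proj(s,p)[0]-np.array(px)) for s,px in obs])
    r=least_squares(f,[.45,.1,.1]); return r.x,r.fun
E
python3 - <<'E'
from h import *
np.set_printoptions(precision=4,suppress=True)
T,S=ld("top0"),ld("scene0")
m=[(-.136,.315,.088),(-.136,.131,.088),(.064,-.3,.104),(-.064,-.3,.104),(-.064,-.195,.104)]
p,r=fit(m,[(T,[0,1,2,3,4],[(152.5,341.75),(256.25,329.25),(483.25,188),(493,257.5),(436.25,263.75)]),
 (S,[0,1,2,3,4],[(169.25,207.5),(215,249.25),(413.75,306.25),(373,345),(340,315)])],[.45,.1,0,0])
print("bay",p);print(r)
b=[(-.054,.031,0),(.054,.031,0),(.054,-.031,0),(-.054,-.031,0)]
b=[(.031,.054,0),(.031,-.054,0),(-.031,-.054,0),(-.031,.054,0)] # far-up, far-down, near-down, near-up
t=lambda l:[(x/4+130,y/4+220) for x,y in l]
s=lambda l:[(x/4+160,y/4+160) for x,y in l]
for n,a,c in [("lane",[(118,100),(348,84),(357,213),(125,235)],[(252,60),(367,138),(292,190),(200,97)]),
          ("side",[(108,313),(343,287),(352,418),(120,447)],[(133,118),(242,198),(175,255),(68,165)])]:
    q,r=fit(b,[(T,[0,1,2,3],t(a)),(S,[0,1,2,3],s(c))],[.45,.3,.12,0]); print(n,q);print(r)
    c,sn=np.cos(p[3]),np.sin(p[3]);d=q-p; print("in bay",c*d[0]+sn*d[1],-sn*d[0]+c*d[1],d[3])
E
```

```text
bay [ 0.5246  0.0529 -0.0067  0.118 ]
[[ 0.5549 -0.1871]
 [-0.7118 -0.0736]
 [-0.9834 -0.5449]
 [ 1.0631  0.9849]
 [-1.9937  2.0421]
 [ 0.8524  0.8584]
 [-0.5645 -0.1698]
 [ 2.5102 -0.0933]
 [ 3.356   1.3115]
 [-2.7075 -1.9859]]
lane [0.4946 0.2828 0.11   0.0922]
[[-2.2287  0.7503]
 [ 0.8131 -1.1787]
 [ 0.9476  1.5643]
 [-2.1516  1.9653]
 [ 4.8674 -1.2609]
 [ 2.0938  0.7176]
 [ 0.9031  0.2885]
 [-1.8134  1.03  ]]
in bay -0.002719323847854546 0.23180334425696328 -0.025805381976274716
side [0.4048 0.2817 0.112  0.1326]
[[-2.1938 -0.0725]
 [ 0.3154 -1.9777]
 [ 1.9105  1.0882]
 [-1.9254  2.2597]
 [ 3.0816 -0.7819]
 [ 2.704   1.1555]
 [-1.2649  0.8377]
 [-1.1677  0.2657]]
in bay -0.09209183891353069 0.24136211510121264 0.014639885710697978
```

Run:
```python
from h import *
np.set_printoptions(precision=4,suppress=True)
s=ld("wrist0"); Rw=cv2.Rodrigues(s["rvec"])[0]; c=-Rw.T@s["tvec"]
a=2.787; Rt=R.from_rotvec([-5.52724763e-01,-3.09242889e+00,1.31888891e-03]).as_matrix()
print("cam in tool",Rt.T@(c-[.191,.516,.256])); print("cam axes in tool (cols)",Rt.T@Rw.T); print(c)
from plant import manip
import math
def down(a): return R.from_matrix(R.from_euler('z',a).as_matrix()@np.diag([1,-1,-1.])).as_rotvec()
for p,aa in [((.45,.27,.35),1.689),((.57,-.1,.35),1.689),((.65,.0,.25),1.689),((.553,-.19,.15),3.26)]:
    print(p,manip.inverse_kinematics(p,down(aa)))
```

```text
cam in tool [ 0.0703 -0.0005 -0.1175]
cam axes in tool (cols) [[ 0.0004 -0.9623 -0.272 ]
 [ 1.      0.0005 -0.0004]
 [ 0.0005 -0.272   0.9623]]
[0.1249 0.5399 0.3735]
(0.45, 0.27, 0.35) [ 0.4706  0.1881  1.4437 -0.      1.5098  0.3524]
(0.57, -0.1, 0.35) [-0.237   0.3152  1.2864 -0.      1.5399 -0.3552]
(0.65, 0.0, 0.25) [-0.0563  0.5318  1.2113 -0.      1.3985 -0.1745]
(0.553, -0.19, 0.15) [-0.3936  0.4806  1.5301  0.      1.1309 -2.0828]
```

```bash
cat >> h.py <<'E'
def down(a): return R.from_matrix(R.from_euler('z',a).as_matrix()@np.diag([1,-1,-1.])).as_rotvec()
def snap(manip,n,cam="wrist"):
    s=manip.snapshot(cam); cv2.imwrite(f"pics/{n}.png",s["image"][:,:,::-1]); pickle.dump(s,open(f"pics/{n}.pkl","wb")); return s
E
python3 - <<'E'
from h import *
from plant import manip
for n,p in [("w3",(.54,-.14,.36)),("w2",(.5,.08,.36)),("w1",(.45,.25,.33))][::1]:
    manip.move_pose(p,down(1.689)); manip.pause(.1); snap(manip,n); print(n,manip.current_clock())
E
```

```text
w3 2.95
w2 3.9917
w1 4.8917
```

View pics/w1.png

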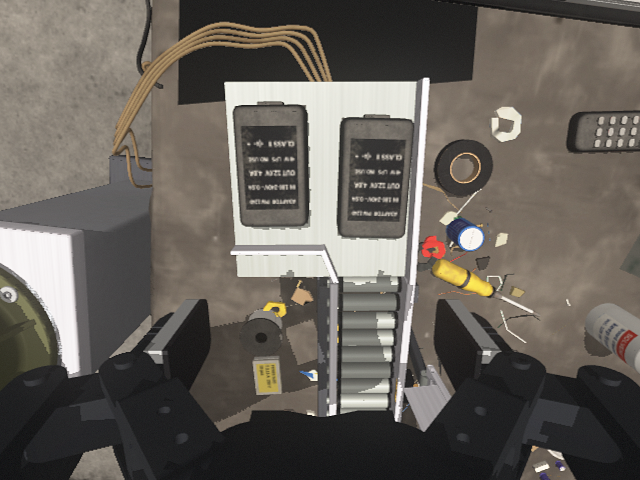

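View pics/w2.png

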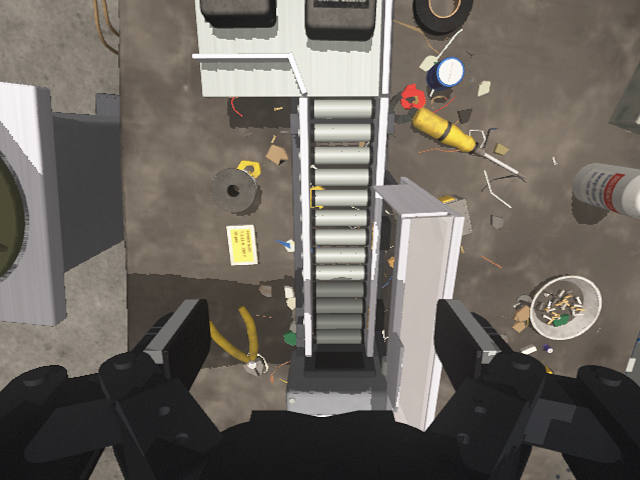

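View pics/w3.png

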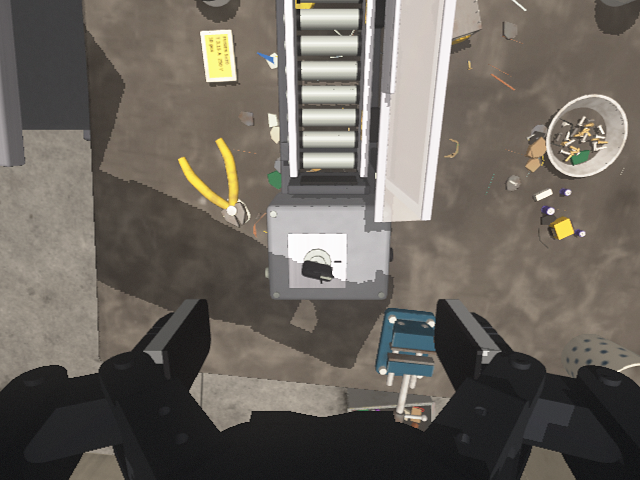

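The views show the ledge with adapters in w1 at (271,166) and (376,178), lane in w2, housing and key in w3 at (318,270). Enlarging.

Run:
```python
import cv2
a=cv2.imread("pics/w1.png");b=cv2.imread("pics/w2.png");c=cv2.imread("pics/w3.png")
r=lambda im,y0,y1,x0,x1,k:cv2.resize(im[y0:y1,x0:x1],None,fx=k,fy=k,interpolation=cv2.INTER_CUBIC)
cv2.imwrite("pics/w1c.png",r(a,70,270,215,440,3))
cv2.imwrite("pics/w2c.png",r(b,40,115,185,400,3.5))
cv2.imwrite("pics/w3c.png",r(c,165,315,255,405,4))
cv2.imwrite("pics/w2g.png",r(b,170,420,285,475,2.4))
```

```text
(no output)
```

View pics/w1c.png

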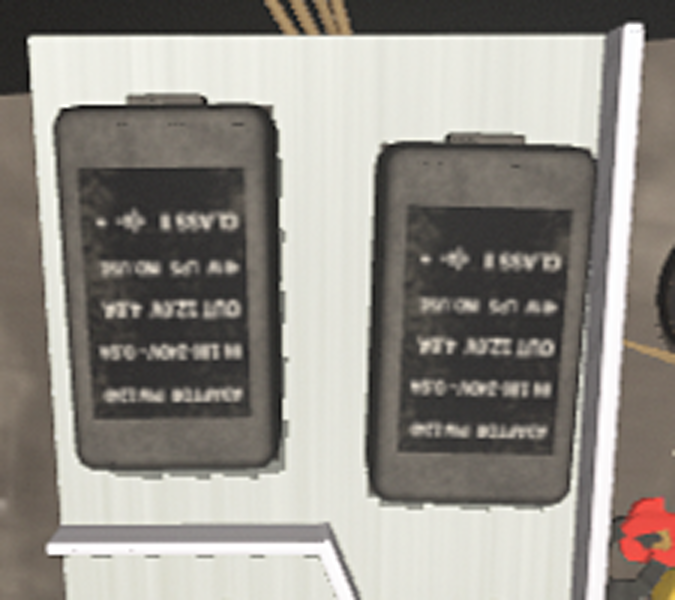

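View pics/w2c.png

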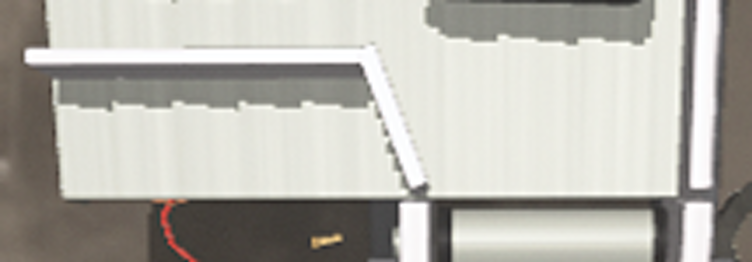

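View pics/w3c.png

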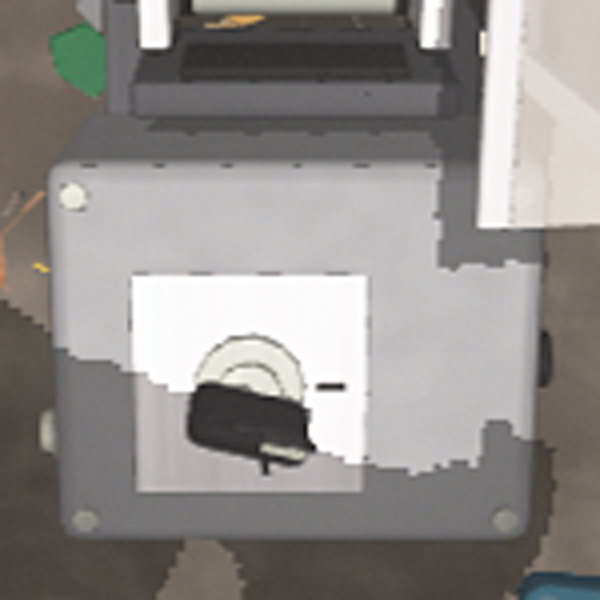

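View pics/w2g.png

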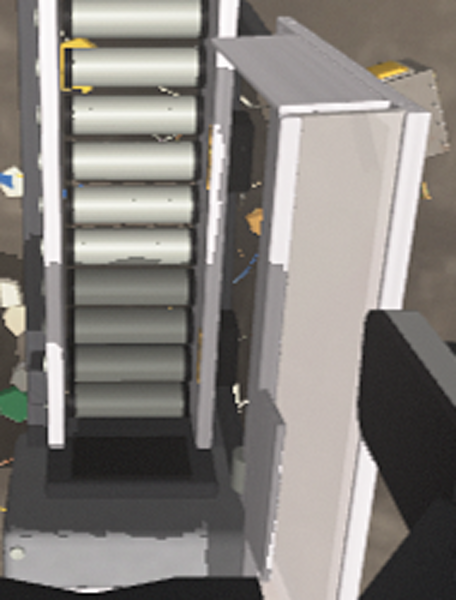

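Run:
```python
from h import *
np.set_printoptions(precision=4,suppress=True)
T,S,w1,w2,w3=[ld(n) for n in ("top0","scene0","w1","w2","w3")]
m=[(-.136,.315,.088),(-.136,.131,.088),(.064,-.3,.104),(-.064,-.3,.104),(-.064,-.195,.104),(.034,.131,.088)]
p,r=fit(m,[(T,[0,1,2,3,4],[(152.5,341.75),(256.25,329.25),(483.25,188),(493,257.5),(436.25,263.75)]),
 (w1,[0],[(224.3,82.3)]),(w2,[1,5],[(203,96.9),(379.9,96)]),(w3,[4,3,2],[(267.5,206.3),(270.5,299.3),(388.75,299.3)])],[.45,.1,0,0])
print("bay",p);print(r)
b=[(.031,.054,0),(.031,-.054,0),(-.031,-.054,0),(-.031,.054,0)]
t=lambda l:[(x/4+130,y/4+220) for x,y in l]
u=lambda l:[(x/3+215,y/3+70) for x,y in l]
for n,a,c in [("lane",[(118,100),(348,84),(357,213),(125,235)],[(597,150),(570,505),(368,497),(378,145)]),
          ("side",[(108,313),(343,287),(352,418),(120,447)],[(275,107),(283,470),(78,470),(53,108)])]:
    q,r=fit(b,[(T,[0,1,2,3],t(a)),(w1,[0,1,2,3],u(c))],[.45,.3,.12,0]); print(n,q);print(r)
    c_,sn=np.cos(p[3]),np.sin(p[3]);d=q-p; print("in bay",c_*d[0]+sn*d[1],-sn*d[0]+c_*d[1],d[3])
# labels: label corners two views (lane): z check
lab=[((573,209),(303,101)),((551,454),(310,197))]
for c,a in lab: print("label", tri([(w1,u([c])[0]),(T,t([a])[0])]))
print("ring",tri([(w3,(317.25,261.25)),(T,(300+652/4,165+262/4))]))
```

```text
bay [ 0.5243  0.0526 -0.0033  0.1217]
[[ 0.3716  0.7128]
 [-0.5589  0.3967]
 [-0.5846 -1.3977]
 [ 1.7796  0.3223]
 [-1.4473  1.625 ]
 [ 0.8387  0.3171]
 [ 1.093  -0.3395]
 [-1.4229 -0.3159]
 [-0.4493 -1.2889]
 [ 0.5698  1.1168]
 [ 0.2915  0.9396]]
lane [0.4943 0.2807 0.1049 0.0958]
[[-0.2396  1.3857]
 [ 2.4885 -0.7312]
 [ 2.7535  1.8246]
 [-0.0267  2.4178]
 [ 0.4971 -1.7281]
 [-0.5759  0.1682]
 [ 0.9498  1.4891]
 [ 1.7685 -1.6523]]
in bay -0.0021095839481150673 0.23004051926272975 -0.02584909887379394
side [0.4027 0.2806 0.1081 0.1229]
[[-0.7155  0.8178]
 [ 1.6249 -0.4576]
 [ 2.8752  2.5357]
 [-0.7875  3.0661]
 [ 0.5967 -1.6154]
 [-0.1409  0.9392]
 [ 1.2309  1.3229]
 [ 1.4927 -1.4828]]
in bay -0.09300321572326484 0.24101698805382302 0.0012783141235141876
label (array([ 0.564 ,  0.3187, -0.143 ]), array([-3.592 ,  0.4066, -1.5855, -5.2567]))
label (array([0.5077, 0.2506, 0.134 ]), array([ -9.0126,   0.3892,  -3.8833, -18.0671]))
ring (array([ 0.5412, -0.1932,  0.1273]), array([ 0.1577,  0.2078, -0.3041,  0.3297]))
```

Run:
```python
from h import *
np.set_printoptions(precision=4,suppress=True)
T,S,w1,w2,w3=[ld(n) for n in ("top0","scene0","w1","w2","w3")]
t=lambda x,y:(x/4+130,y/4+220)
u=lambda x,y:(x/3+215,y/3+70)
for c,a in [((573,209),(150,114)),((551,454),(302,101)),((399,450),(312,201)),((408,207),(158,215)),((243,168),(143,325)),((248,416),(293,307)),((103,418),(303,407)),((78,168),(150,430))]:
    print("label", *tri([(w1,u(*c)),(T,t(*a))]))
```

```text
label [0.5139 0.319  0.115 ] [ 0.2816 -0.0366  0.1853  0.5744]
label [0.518  0.2497 0.1239] [ 0.3628 -0.0265  0.1793  0.7119]
label [0.4741 0.245  0.121 ] [0.5537 0.0488 0.0593 1.0858]
label [0.4678 0.314  0.1149] [0.7731 0.0812 0.0544 1.5913]
label [0.4204 0.3189 0.117 ] [ 0.6997  0.254  -0.4012  1.4743]
label [0.4289 0.251  0.1264] [ 0.3888  0.1007 -0.1172  0.781 ]
label [0.3873 0.2456 0.1265] [ 0.1939  0.0813 -0.132   0.391 ]
label [0.3756 0.3135 0.1219] [ 0.7245  0.4446 -0.8717  1.5561]
```

```bash
cat >> h.py <<'E'
BO=np.array([.5243,.0526]);BY=.1217
def B(x,y,z):
    x,y,z=x/1e3,y/1e3,z/1e3;c,s=np.cos(BY),np.sin(BY); return [BO[0]+c*x-s*y,BO[1]+s*x+c*y,z]
A0=BY+np.pi/2
E
python3 - <<'E'
from h import *
from plant import manip
np.set_printoptions(precision=3,suppress=True)
manip.gripper_close(20)
manip.move_pose(B(-1,325,200),down(A0))
manip.move_straight(B(-1,325,124),.2)
print(manip.current_position(),manip.current_force(),manip.current_clock())
for y,v in [(270,.12),(210,.12),(186,.08)]:
    print(manip.move_straight(B(-1,y,124),v,guard=25),manip.current_force(),manip.current_clock())
s=snap(manip,"p1"); snap(manip,"p1t","top"); print(manip.current_clock())
E
```

```text
[0.485 0.375 0.126] [ 0.039  0.175 -0.271] 6.95
False [-0.268 -0.453 -0.314] 7.5583
False [0.931 0.686 0.349] 8.2083
False [ 0.07   0.466 -0.96 ] 8.6583
8.7583
```

View pics/p1.png

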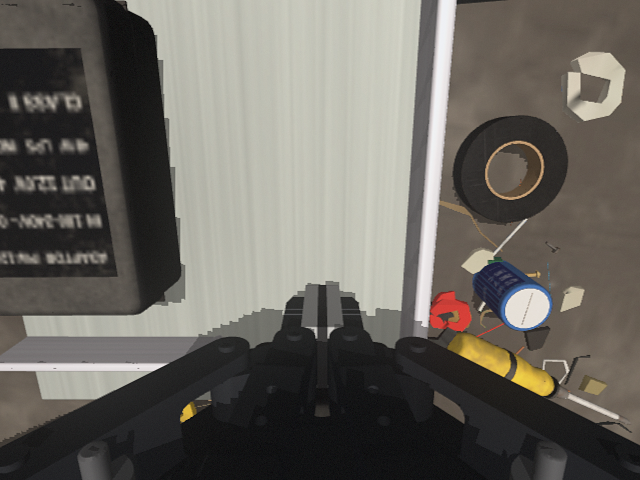

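View pics/p1t.png

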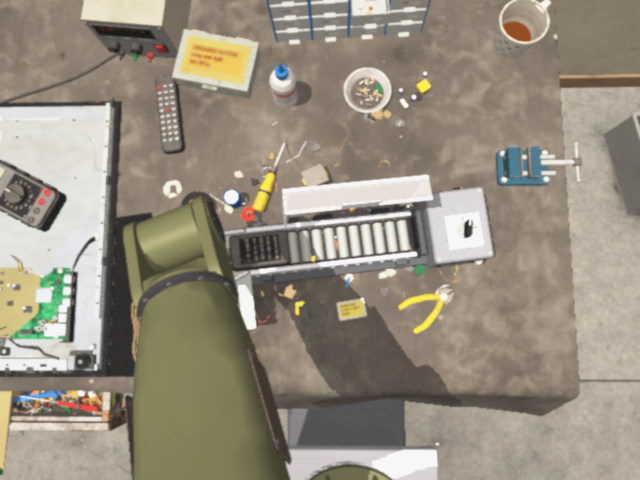

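The adapter sits squarely in the mouth at top px (258,248). Push the last bit.

Run:
```python
from h import *
from plant import manip
np.set_printoptions(precision=3,suppress=True)
for y in (180,174,168):
    print(manip.move_straight(B(-1,y,124),.06,guard=25),manip.current_force(),manip.current_clock())
manip.move_straight(B(-1,215,124),.2)
manip.move_straight(B(-1,225,200),.25)
snap(manip,"p2t","top"); manip.pause(.6); a=snap(manip,"p3t","top"); print(manip.current_clock())
b=ld("p2t")
import cv2
cv2.imwrite("pics/p3.png",cv2.resize(np.vstack([a["image"],])[170:320,120:520,::-1],(800,300)))
cv2.imwrite("pics/p2.png",cv2.resize(np.vstack([b["image"],])[170:320,120:520,::-1],(800,300)))
```

```text
False [ 0.092  0.144 -0.137] 9.0083
False [-0.43   0.085 -0.128] 9.2583
False [-0.161  0.61  -0.222] 9.5083
11.05
```

View pics/p3.png

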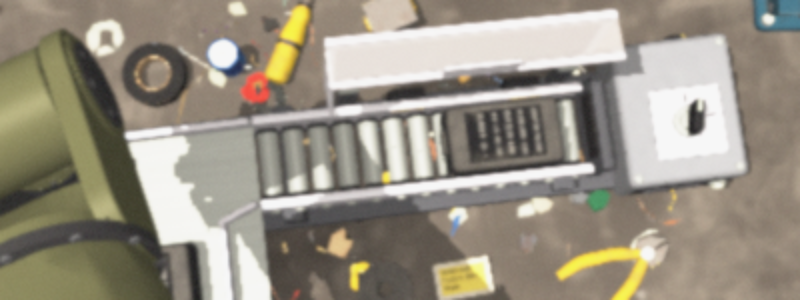

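Run:
```python
from h import *
from plant import manip
np.set_printoptions(precision=3,suppress=True)
manip.move_straight(B(-154,240,175),.3)
manip.move_straight(B(-154,240,124),.2)
s=manip.snapshot("top"); cv2.imwrite("pics/p4.png",cv2.resize(s["image"][170:320,120:520,::-1],(800,300)))
print(manip.move_straight(B(-60,240,124),.12,guard=15),manip.current_force(),manip.current_clock())
print(manip.move_straight(B(-36,240,124),.05,guard=8),manip.current_force(),manip.current_clock(),manip.current_position(),B(-36,240,124))
snap(manip,"p5")
```

```text
False [ 0.976 -0.453  0.154] 13.1083
True [-4.536  0.168  3.904] 13.5333 [0.454 0.286 0.123] [np.float64(0.459430313177232), np.float64(0.28645449264770606), 0.124]
```

View pics/p4.png

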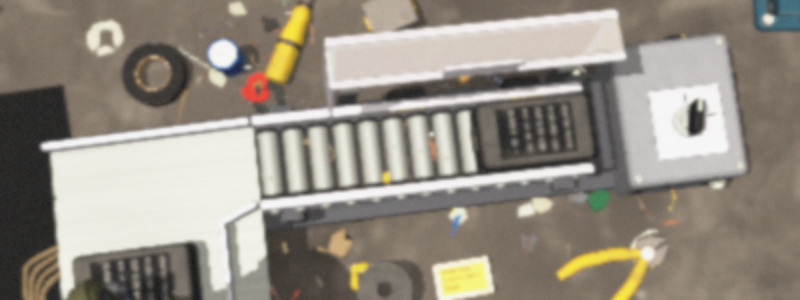

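View pics/p5.png

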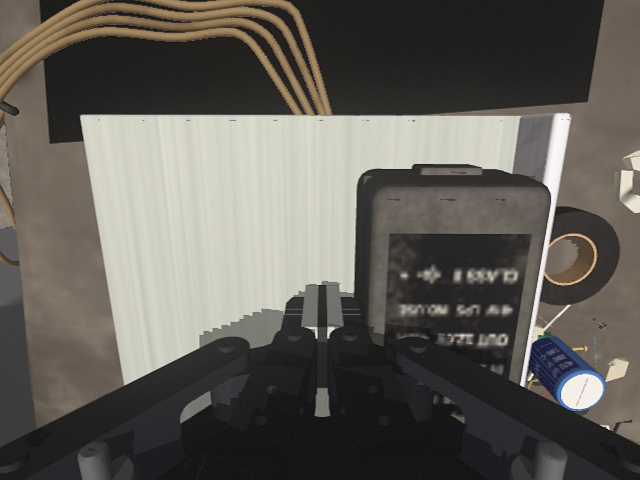

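First adapter is home against the stop; second is squared against the fence. Now push it in.

Run:
```python
from h import *
from plant import manip
np.set_printoptions(precision=3,suppress=True)
manip.move_straight(B(-60,245,124),.2)
manip.move_straight(B(-60,332,124),.25)
manip.move_straight(B(1,332,124),.25)
for y,v in [(270,.15),(205,.12),(184,.08),(176,.06),(168,.06)]:
    g=manip.move_straight(B(1,y,124),v,guard=20);print(g,manip.current_force(),manip.current_clock())
    if g: break
if not g:
    manip.move_straight(B(1,215,124),.2)
    manip.move_straight(B(-20,225,230),.25)
s=manip.snapshot("top"); cv2.imwrite("pics/p6.png",cv2.resize(s["image"][170:320,120:520,::-1],(800,300)))
print(manip.current_clock())
```

```text
False [-0.319  0.651 -0.31 ] 15.2917
False [-0.902  0.178  0.466] 15.9833
False [0.252 0.198 0.626] 16.3917
False [-0.101 -0.464 -0.348] 16.675
False [ 0.817 -0.048 -0.02 ] 16.9583
17.975
```

View pics/p6.png

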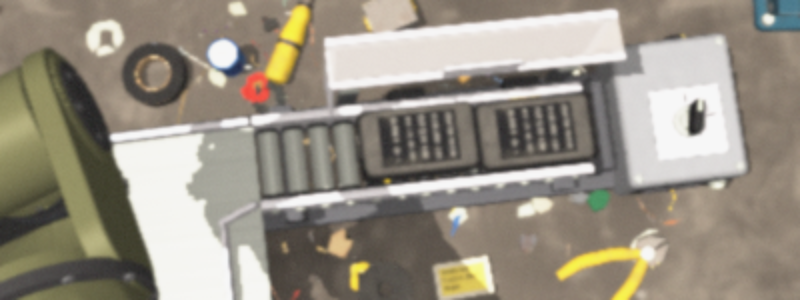

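Run:
```python
import cv2
from h import *
np.set_printoptions(precision=4,suppress=True)
a=cv2.imread("pics/top0.png")
T,S,w1,w2,w3=[ld(n) for n in ("top0","scene0","w1","w2","w3")]
c,s=np.cos(BY),np.sin(BY)
def bay(p): d=p[:2]-BO; return np.array([c*d[0]+s*d[1],-s*d[0]+c*d[1],p[2]])*1e3
for n,o in [("down outer",[(w3,(432,220)),(T,(429.25,176.25))]),("down hem",[(w3,(376,222)),(T,(432.5,198.75))]),
  ("up outer",[(w2,(464.2,216.7)),(T,(284,190))]),("up hem",[(w2,(410,213.75)),(T,(285,213))])]:
    p,r=tri(o); print(n,p,bay(p),r)
cv2.imwrite("pics/t3.png",cv2.resize(a[165:235,270:440],None,fx=4.5,fy=4.5,interpolation=cv2.INTER_CUBIC))
```

```text
down outer [ 0.6174 -0.1231  0.2102] [  71.0403 -185.7148  210.2354] [-0.2796  0.513  -1.2036 -0.4469]
down hem [ 0.5727 -0.1229  0.2394] [  26.7431 -180.0553  239.3766] [ 0.3661  0.3527 -0.6531  0.9852]
up outer [0.5925 0.1038 0.2294] [ 73.9303  42.5045 229.393 ] [-0.1096  0.0437 -0.1569 -0.2447]
up hem [0.5559 0.1017 0.2302] [ 37.322   44.8898 230.2298] [-0.0792  0.0067 -0.0498 -0.1826]
```

View pics/t3.png

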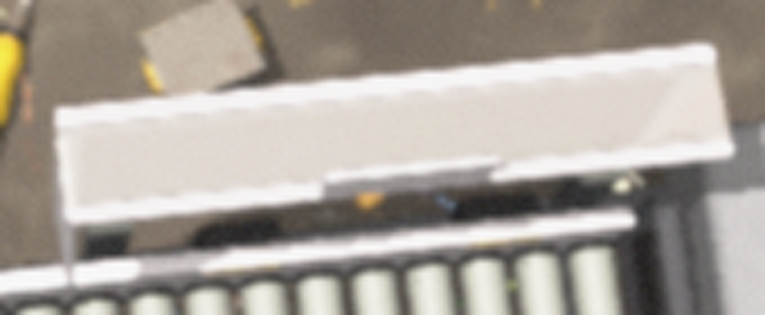

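Run:
```python
from h import *
np.set_printoptions(precision=4,suppress=True)
S=ld("scene0"); Rw=cv2.Rodrigues(S["rvec"])[0]; C=-Rw.T@S["tvec"]
c,s=np.cos(BY),np.sin(BY)
def bay(p): d=p[:2]-BO; return np.array([c*d[0]+s*d[1],-s*d[0]+c*d[1],p[2]])*1e3
for px in [(270+378/4,220+202/4),(270+378/4,220+180/4)]:
    d=Rw.T@np.linalg.inv(S["camera_matrix"])@[*px,1]
    for z in (.09,.1,.104,.11): print(px,bay(C+d*(z-C[2])/d[2]))
# predicted hinge corner hypotheses
for hx in (45,55,65,72): print(hx,proj(S,B(hx,-174,104)))
```

```text
(364.5, 270.5) [  60.3424 -161.0723   90.    ]
(364.5, 270.5) [  54.4382 -165.1492  100.    ]
(364.5, 270.5) [  52.0765 -166.78    104.    ]
(364.5, 270.5) [  48.534  -169.2262  110.    ]
(364.5, 265.0) [  71.7634 -151.1608   90.    ]
(364.5, 265.0) [  65.724  -155.3551  100.    ]
(364.5, 265.0) [  63.3082 -157.0328  104.    ]
(364.5, 265.0) [  59.6845 -159.5494  110.    ]
45 [[364.8756 274.306 ]]
55 [[367.8817 271.6269]]
65 [[370.8614 268.9715]]
72 [[372.9316 267.1267]]
```

Run:
```python
import cv2
b=cv2.imread("pics/scene0.png")
cv2.imwrite("pics/s3.png",cv2.resize(b[165:285,275:395],(780,780)[:2],interpolation=cv2.INTER_CUBIC)[:600])
cv2.imwrite("pics/s3.png",cv2.resize(b[165:285,275:395],(600,600),interpolation=cv2.INTER_CUBIC))
```

```text
(no output)
```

View pics/s3.png

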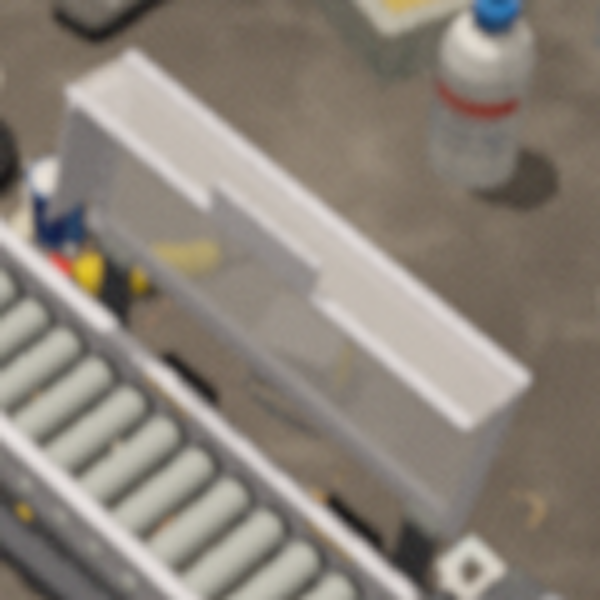

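Run:
```python
from h import *
from plant import manip
np.set_printoptions(precision=3,suppress=True)
manip.move_straight(B(60,100,310),.3)
manip.move_pose(B(118,-70,300),down(A0))
snap(manip,"g0")
manip.move_straight(B(118,-70,224),.2,guard=8)
snap(manip,"g1"); s=manip.snapshot("scene"); cv2.imwrite("pics/g1s.png",cv2.resize(s["image"][140:340,180:440,::-1],(780,600)))
print(manip.current_position(),manip.current_force(),manip.current_clock())
```

```text
[ 0.65  -0.002  0.226] [ 0.011 -1.181 -0.742] 20.1167
```

View pics/g1s.png

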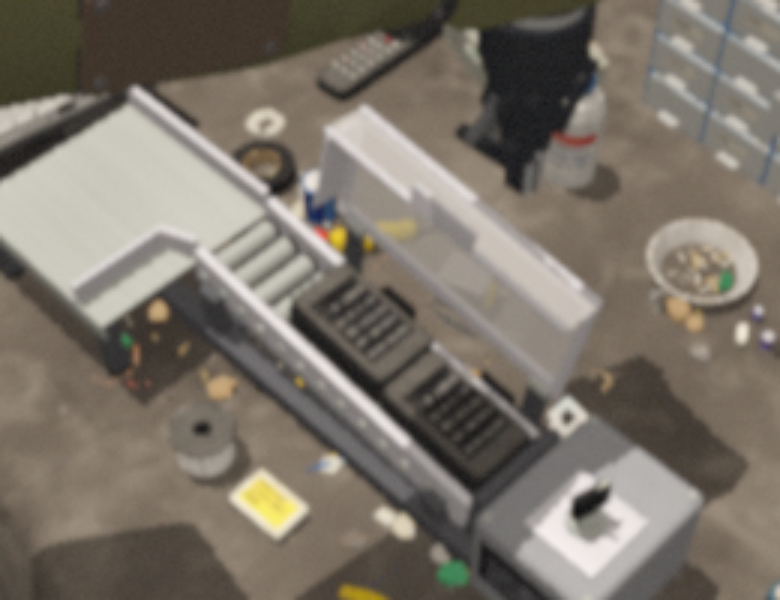

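View pics/g1.png

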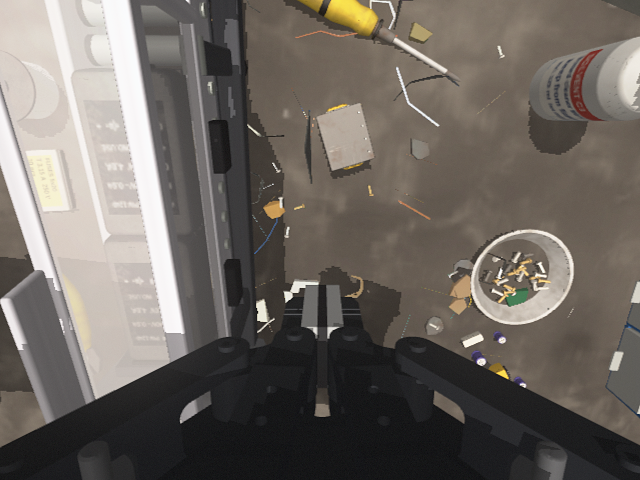

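Run:
```python
from h import *
from plant import manip
np.set_printoptions(precision=3,suppress=True)
c,s=np.cos(BY),np.sin(BY)
def st(t,g):
    p=manip.current_position(); d=np.array(p[:2])-BO; print(t,g,(c*d[0]+s*d[1])*1e3,p[2]*1e3,np.array(manip.current_force()),round(manip.current_clock(),2))
g=manip.move_straight(B(66,-70,224),.1,guard=20);st("sweep",g)
hx,hz,r=50,117,88
for k,ph in enumerate([12,25,38,50,60,70]):
    if g: break
    f=np.radians(ph)
    x=hx-r*np.sin(f)+14.5+3*np.cos(f); z=hz+r*np.cos(f)+25+3*np.sin(f)
    if k==0: z=min(z,224)
    g=manip.move_straight(B(x,-70+8*ph/90,z),.12,guard=20); st(ph,g)
s=manip.snapshot("scene"); cv2.imwrite("pics/g2s.png",cv2.resize(s["image"][140:340,180:440,::-1],(780,600)))
```

```text
sweep False 66.35060183235572 224.4909273067558 [ 0.811 -0.288  0.013] 20.78
12 False 49.4168991404118 224.17656437149657 [ 1.196 -0.721 -0.715] 21.07
25 False 30.494020336018323 223.26529997303552 [-0.142  0.121  0.075] 21.38
38 False 13.21817798232192 213.38892377569633 [ 0.272  1.443 -0.007] 21.7
50 False -0.5462720114550309 201.11448849540707 [-0.111 -0.305  0.183] 22.0
60 False -9.966823237176751 188.7385447665234 [0.633 0.646 1.052] 22.27
70 False -17.027804398137203 175.0473609931517 [-0.225  0.523  0.599] 22.55
```

View pics/g2s.png

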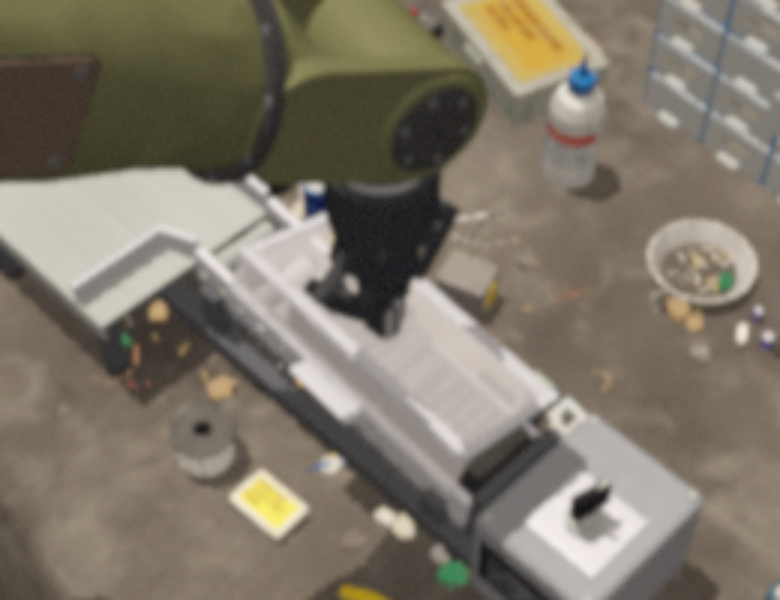

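The guard is mostly down. Press home.

Run:
```python
from h import *
from plant import manip
np.set_printoptions(precision=3,suppress=True)
c,s=np.cos(BY),np.sin(BY)
def st(t,g):
    p=manip.current_position(); d=np.array(p[:2])-BO; print(t,g,(c*d[0]+s*d[1])*1e3,p[2]*1e3,np.array(manip.current_force()),round(manip.current_clock(),2))
g=manip.move_straight(B(-22,-63,158),.12,guard=12);st(80,g)
g=manip.move_straight(B(-24,-62,125),.06,guard=12);st("press",g)
p=manip.current_position()
manip.move_straight([p[0],p[1],p[2]+.09],.3)
# to the key: view from nearby
manip.ungrasp()
manip.move_pose(B(0,-240,290),down(BY+np.pi))
snap(manip,"k1"); snap(manip,"k1t","top");print(manip.current_clock())
```

```text
80 False -21.971971186234843 158.08305075597107 [-0.205  0.559 -0.263] 22.9
press True -21.978710199988015 145.73933625044037 [-2.711  0.269  8.081] 23.25
26.2167
```

View pics/k1.png

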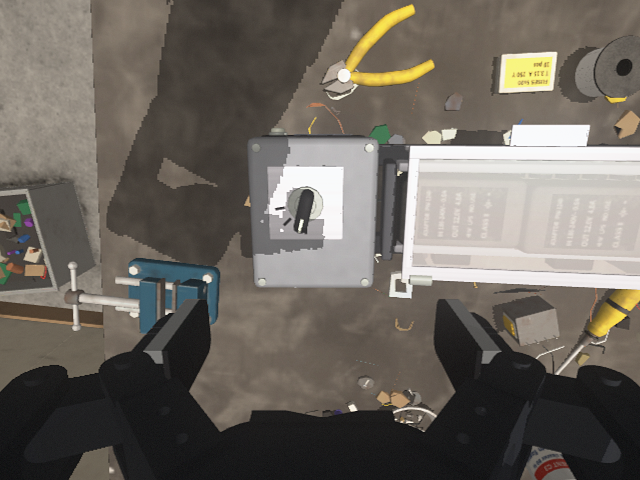

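View pics/k1t.png

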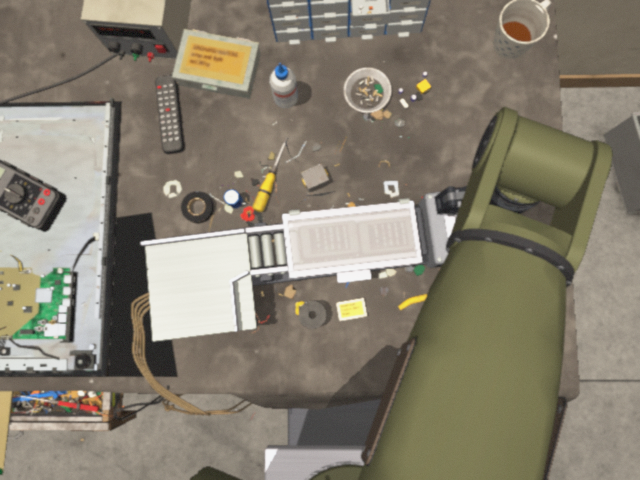

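Run:
```python
from plant import manip
from h import *
c=cv2.imread("pics/k1.png")
cv2.imwrite("pics/k1c.png",cv2.resize(c[130:295,245:405],None,fx=3.6,fy=3.6,interpolation=cv2.INTER_CUBIC))
s=snap(manip,"k1s","scene"); cv2.imwrite("pics/k1sc.png",cv2.resize(s["image"][170:370,200:460,::-1],(780,600),interpolation=cv2.INTER_CUBIC))
```

```text
(no output)
```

View pics/k1c.png

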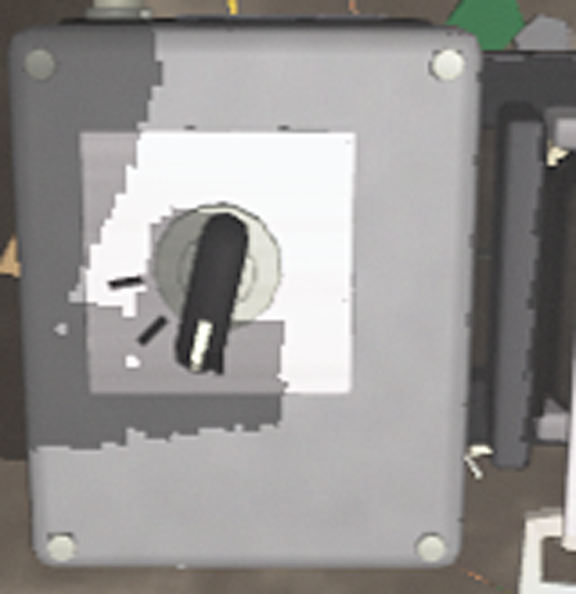

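View pics/k1sc.png

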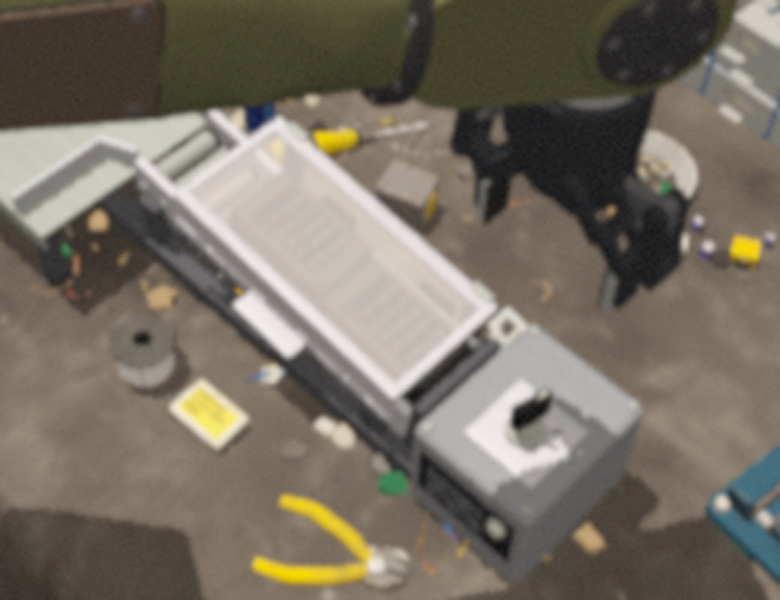

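Run:
```python
from h import *
np.set_printoptions(precision=4,suppress=True)
w3,k1=ld("w3"),ld("k1")
c,s=np.cos(BY),np.sin(BY)
def bay(p): d=p[:2]-BO; return np.array([c*d[0]+s*d[1],-s*d[0]+c*d[1],p[2]])*1e3
P={}
w=lambda x,y:(255+x/4,165+y/4); k=lambda x,y:(245+x/3.6,130+y/3.6)
for n,a,b in [("ring",w(249,387),k(219,265)),("strip in",w(262,447),k(205,322)),("strip out",w(305,457),k(197,368)),
   ("nearend",w(195,388),k(230,213)),("screwNE",w(73,195),k(447,65)),("scr2",w(505,520),k(62,547)),("scr3",w(86,520),k(38,64))]:
    p,r=tri([(w3,a),(k1,b)]); P[n]=p; print(n,p,bay(p),r)
# predicted head-top outline for hypotheses, fit axis + angle
def head(cx,cy,th):
    e=np.array([np.cos(th),np.sin(th)]);n=np.array([-e[1],e[0]])
    return [B(*(np.array([cx,cy])+15*i*e+5*j*n),147) for i in(1,-1) for j in (1,-1)]
for th in (0,-.1,-.2,-.3):
    h=head(*bay(P["ring"])[:2],th); print(th,((proj(k1,h)-[245,130])*3.6).round().tolist(),((proj(w3,h)-[255,165])*4).round().tolist())
```

```text
ring [ 0.5411 -0.1997  0.1087] [ -13.9653 -252.4891  108.7373] [-0.4409 -0.3049 -0.2256  0.349 ]
strip in [ 0.545  -0.2003  0.1482] [ -10.2042 -253.5647  148.2131] [-0.2292 -0.1686 -0.1194  0.1787]
strip out [ 0.5546 -0.2011  0.1486] [  -0.7116 -255.471   148.6366] [-0.7812 -0.6037 -0.4256  0.621 ]
nearend [ 0.5277 -0.1983  0.1185] [ -27.1326 -249.4987  118.4678] [-0.2107 -0.1374 -0.1015  0.1619]
screwNE [ 0.492  -0.1557  0.1061] [ -57.3653 -202.8093  106.069 ] [-0.016  -0.0078 -0.0064  0.0118]
scr2 [ 0.6131 -0.2292  0.1072] [  53.8965 -290.5117  107.1718] [-0.292  -0.2872 -0.203   0.261 ]
scr3 [ 0.5026 -0.2432  0.106 ] [ -57.4488 -290.9917  106.0009] [-0.2639 -0.167  -0.1187  0.1923]
0 [[236.0, 377.0], [186.0, 377.0], [235.0, 226.0], [183.0, 226.0]] [[309.0, 420.0], [309.0, 460.0], [180.0, 420.0], [181.0, 460.0]]
-0.1 [[229.0, 379.0], [178.0, 374.0], [243.0, 229.0], [191.0, 224.0]] [[311.0, 426.0], [307.0, 466.0], [183.0, 414.0], [179.0, 454.0]]
-0.2 [[221.0, 380.0], [171.0, 370.0], [250.0, 233.0], [199.0, 222.0]] [[312.0, 432.0], [304.0, 471.0], [186.0, 408.0], [178.0, 448.0]]
-0.3 [[213.0, 381.0], [164.0, 366.0], [257.0, 237.0], [207.0, 222.0]] [[313.0, 439.0], [300.0, 477.0], [189.0, 403.0], [177.0, 442.0]]
```

```bash
cat >> h.py <<'E'
KX,KY=.5411,-.1999
E
python3 - <<'E'
from h import *
from plant import manip
np.set_printoptions(precision=3,suppress=True)
a=BY+np.pi-.2
manip.move_pose([KX,KY,.23],down(a))
print(manip.move_straight([KX,KY,.145],.15,guard=8),manip.current_force(),manip.current_clock())
manip.gripper_close(40)
print(manip.current_opening(),manip.current_force(),manip.current_ft_torque(),manip.current_joint_pos(),manip.current_clock())
snap(manip,"k2")
s=snap(manip,"k2s","scene"); cv2.imwrite("pics/k2sc.png",cv2.resize(s["image"][230:370,290:460,::-1],None,fx=4,fy=4,interpolation=cv2.INTER_CUBIC))
E
```

```text
False [ 0.525  0.385 -0.379] 27.3417
0.009576114893955705 [ 0.24  -1.269  1.348] [-0.315  0.098  0.003] [-0.418  0.47   1.558 -0.     1.113 -1.91 ] 28.0167
```

View pics/k2.png

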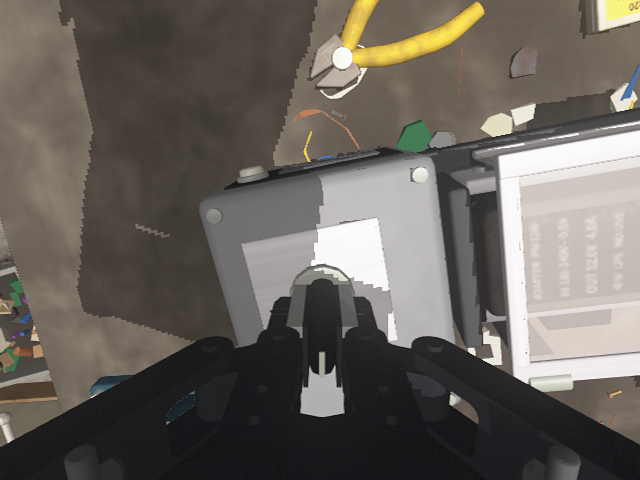

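View pics/k2sc.png

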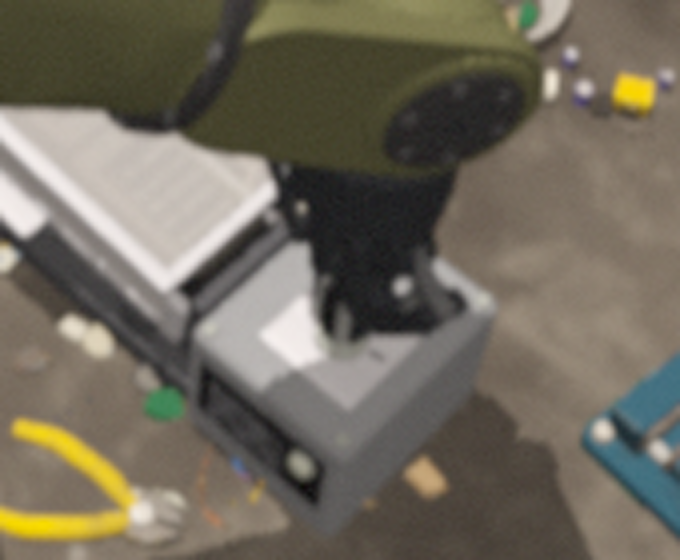

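Key is gripped (opening 9.6 mm, small forces). Turn it stepwise, watching torque.

Run:
```python
from h import *
from plant import manip
np.set_printoptions(precision=3,suppress=True)
q=np.array(manip.current_joint_pos()); t=0
for d in [.3,.5,.65,.8,.9,1.0,1.1,1.15,1.2]:
    qq=q.copy(); qq[5]+=d; manip.move_j(list(qq)); manip.pause(.05)
    tz=manip.current_ft_torque(); f=np.array(manip.current_force()); print(d,manip.current_joint_pos()[5]-q[5],np.array(tz),f,manip.current_joint_efforts()[5],manip.current_opening(),round(manip.current_clock(),2))
    if abs(tz[2])>.5 or np.linalg.norm(f)>30: break
```

```text
0.3 0.29567310709011885 [ 0.412 -0.085  0.012] [-0.322  2.337  2.067] 0.18157025333493948 0.00948509026659309 28.56
0.5 0.49295430874239377 [ 0.967 -0.318 -0.034] [2.555 5.315 1.699] 0.15378888230770826 0.00972591144783026 28.92
0.65 0.6429147743718555 [ 1.007 -0.439  0.127] [2.361 5.795 1.831] 0.24910982698202133 0.008935106693394328 29.23
0.8 0.7928645810363324 [ 1.192 -0.6    0.11 ] [3.053 6.706 1.313] 0.2872534655034542 0.009335886250868699 29.55
0.9 0.8927202467877073 [ 1.295 -0.725  0.166] [3.327 6.427 0.827] 0.2797442302107811 0.009370724895335403 29.85
1.0 0.9927485960681339 [ 1.318 -0.859  0.207] [5.181 7.084 0.466] 0.3050954919308424 0.009351610920432055 30.15
1.1 1.0927277117532563 [ 1.391 -0.954  0.131] [4.532 7.423 0.453] 0.3304383158683777 0.009618751924173882 30.45
1.15 1.1426401888107298 [ 1.388 -1.018  0.188] [ 6.111  6.896 -0.669] 0.2754236664623022 0.009032740441949967 30.75
1.2 1.1926074489577285 [ 1.355 -1.094  0.198] [6.782 8.255 0.725] 0.288075702264905 0.009031700073983448 31.05
```

Run:
```python
from h import *
from plant import manip
np.set_printoptions(precision=3,suppress=True)
q=np.array(manip.current_joint_pos()); q0=-1.910
for d in [1.23,1.26,1.29,1.32,1.35]:
    qq=q.copy(); qq[5]=q0+d; manip.move_j(list(qq)); manip.pause(.05)
    z=[manip.current_ft_torque()[2] for _ in range(20)]; f=np.array(manip.current_force()); e=np.mean([manip.current_joint_efforts()[5] for _ in range(20)]); print(d,manip.current_joint_pos()[5]-q0,np.mean(z),f,e,round(manip.current_clock(),2))
    if np.mean(z)>.5: break
snap(manip,"k3")
```

```text
1.23 1.2259250563493764 0.3153490691569864 [ 3.236  2.539 -0.112] 0.2929921355098486 31.35
1.26 1.257805101878363 0.831555279452321 [ 3.844  1.582 -0.144] 0.844472162425518 31.65
```

View pics/k3.png

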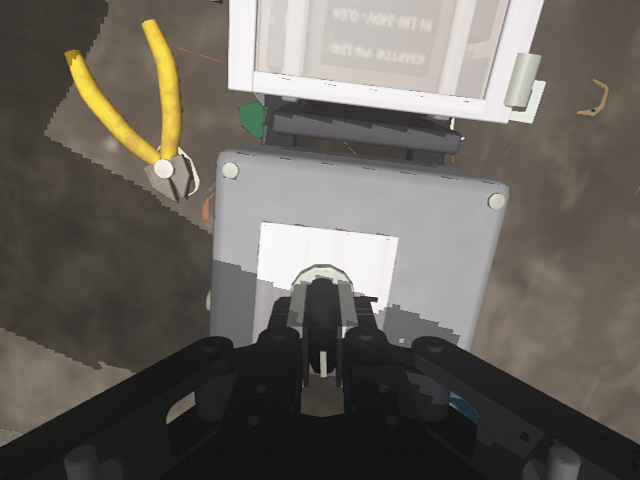

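Clear hard end (torque jumped to 0.83 N m at ≈1.43 rad from OFF). Release, retreat, inspect.

Run:
```python
from h import *
from plant import manip
manip.ungrasp(); manip.pause(.2)
p=manip.current_position()
manip.move_straight([p[0],p[1],.26],.2)
manip.move_pose(B(0,-200,300),down(BY+np.pi)); manip.pause(.1)
snap(manip,"f1"); c=cv2.imread("pics/f1.png")
cv2.imwrite("pics/f1c.png",cv2.resize(c[90:330,200:400],None,fx=2.4,fy=2.4,interpolation=cv2.INTER_CUBIC))
manip.move_pose([.35,-.25,.35],down(BY+np.pi)); manip.pause(.1)
for n,cam in (("f2","top"),("f3","scene")): snap(manip,n,cam)
b=cv2.imread("pics/f3.png"); cv2.imwrite("pics/f3c.png",cv2.resize(b[170:370,200:460],(780,600),interpolation=cv2.INTER_CUBIC))
print(manip.current_clock())
```

```text
35.8583
```

View pics/f1c.png

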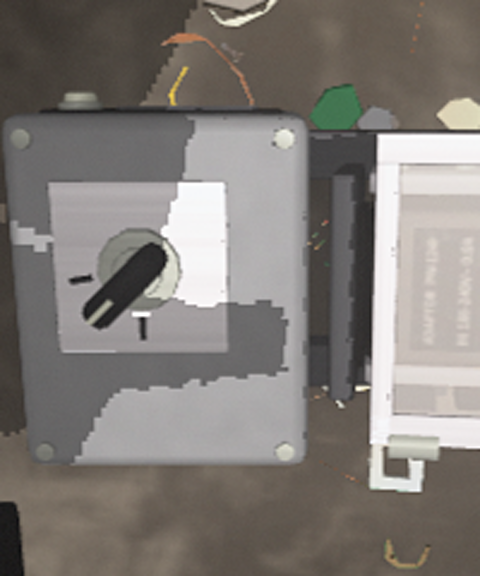

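View pics/f2.png

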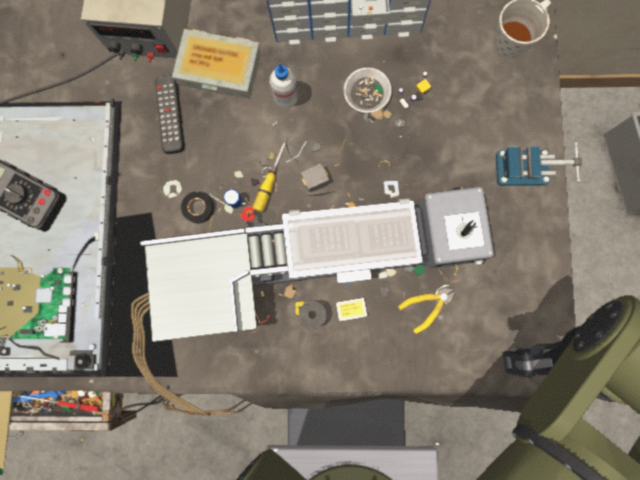

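View pics/f3c.png

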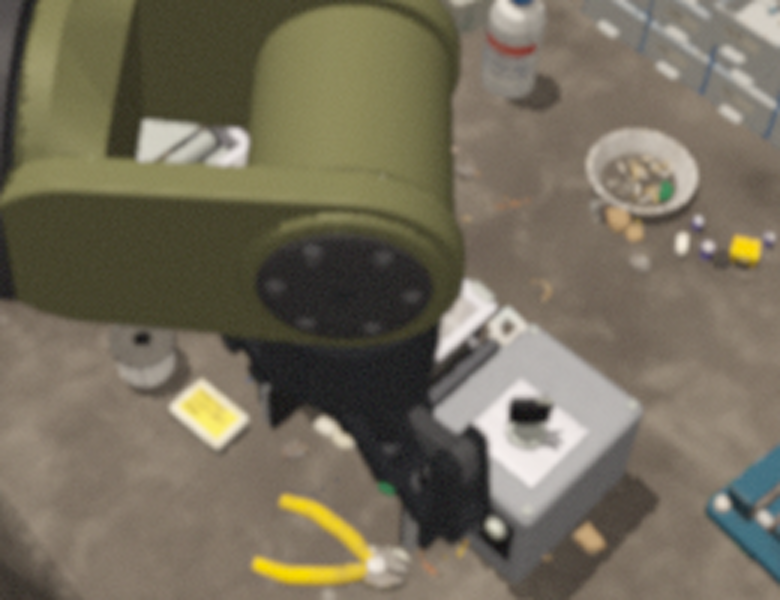

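Run:
```python
from h import *
k1,S=ld("k1"),ld("k1s"); c,s=np.cos(BY),np.sin(BY)
def bay(p): d=p[:2]-BO; return np.array([c*d[0]+s*d[1],-s*d[0]+c*d[1],p[2]])*1e3
for n,a,b in [("near",(410,147),(332.7,300.7)),("far",(408,279),(365,273.3))]:
    p,r=tri([(k1,a),(S,b)]); print(n,bay(p),r)
```

```text
near [ -58.47186828 -173.48168495  115.4439689 ] [-0.224139    0.07825055 -0.61825835 -0.27305102]
far [  66.77029204 -157.02496876   68.47926937] [-0.23525783  0.20678837 -0.74067035  0.00669304]
```

Near-corner height reads about 10 mm above expectation (the far corner's reading is clearly bad), so I'll check the guard by touch.

Run:
```python
from h import *
from plant import manip
np.set_printoptions(precision=4,suppress=True)
manip.gripper_close(20)
manip.move_pose(B(-40,-62,230),down(A0))
manip.move_straight(B(-40,-62,160),.2)
for x in (-40,5):
    g=manip.move_straight(B(x,-62,130),.03,guard=10); print(x,g,manip.current_position()[2],manip.current_force(),manip.current_clock())
    if x==-40:
        g=manip.move_straight(B(x,-62,130),.02,guard=12); print("more",g,manip.current_position()[2],manip.current_force())
    p=manip.current_position(); manip.move_straight([p[0],p[1],.16],.2)
    if x==-40: manip.move_straight(B(5,-62,160),.2)
manip.move_straight(B(5,-62,260),.3)
manip.move_pose([.33,.3,.35],down(A0)); manip.pause(.1)
for n,cam in (("h2","top"),("h3","scene")): snap(manip,n,cam)
b=cv2.imread("pics/h3.png"); cv2.imwrite("pics/h3c.png",cv2.resize(b[170:370,200:460],(780,600),interpolation=cv2.INTER_CUBIC))
print(manip.current_clock())
```

```text
-40 True 0.14572579475713385 [-4.5261 -0.0781 12.5762] 39.6083
more True 0.145804989687786 [-3.9597 -0.1092  9.0917]
5 True 0.14581782429352727 [-2.9617  0.6177  9.8125] 41.075
43.4333
```

View pics/h3c.png

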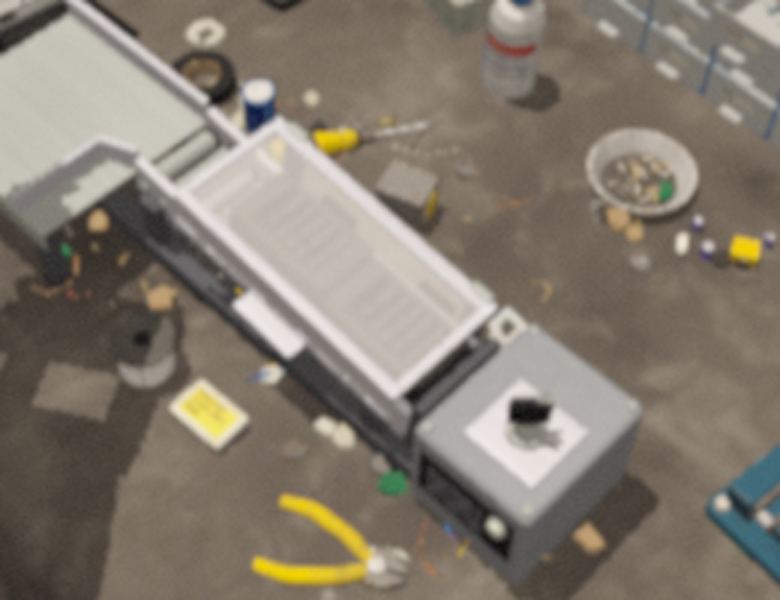

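View pics/h2.png

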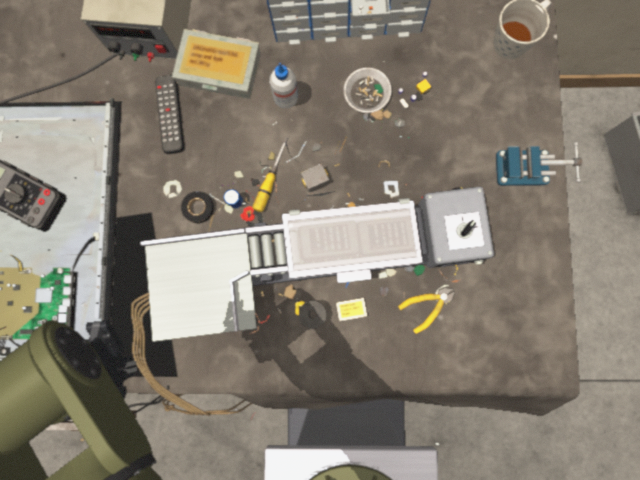

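The guard gives the same height (145.7–145.8 mm TCP) at x = -40, -22 and +5, so it is level, rigid and fully down, and it was the same before the key was turned. Handing in.

```bash
python3 -c "
from plant import manip
manip.close_job(); print(manip.current_clock())"
```

```text
the job is handed in; nothing more can be done
the job is handed in; nothing more can be done
```

The job is done and handed in at about 43.5 s of the 70 s allowed. No verdict was reported.

- **Adapters:** I pushed both off the ledge with closed fingers, first squaring the second one against the far fence. Each ran down by itself. The pictures show the first against the stop and the second up against it, and the fingers stayed out of the guarded section.
- **Guard:** I swung it down from behind and pressed it until it stopped.
- **Key:** Only with the guard shut, I turned the key about 1.43 rad from OFF, where the torque jumped from 0.3 to 0.83 N m at the hard end, past START. I then let it go.

**Last checks**
- **Key at RUN:** the last close-up shows it pointing at the RUN mark, about 46 degrees from OFF.
- **Guard shut:** one picture measurement disagreed. It put the guard's near corner about 10 mm too high, and the far-corner reading was clearly bad. I then pressed on the panel at two more places; both stopped at the same height, within 0.1 mm, as the first press before the key was turned. So I take it as level and fully down.
- **Key's start angle:** the key stood about 0.2 rad clockwise of its OFF mark at the start. I did not rely on a fixed angle and found the end by torque.
- **Bench items:** the final pictures show them where they were.

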